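Hang the keyhole tool tray on its shoulder screw

TASK

Pick up the loose blue steel tray by its rolled top edge, feel for the head of the free screw on the plywood board (beside the tray that already hangs there) until it passes through the tray's keyhole, then slide the tray down until the screw sits at the top of the narrow slot, and let go so that it hangs straight. Be gentle: do not ram or drop the tray on the screw or the board (stay under 30 N), and leave the other things on the bench alone.

Things in the scene. Friction and masses are not known exactly. Their poses are not given: they have to be found in the camera images.
- tray: Loose blue steel tray, 0.3-0.5 kg, standing upright. Origin: foot of the back plate's rear face, mid width. x: square to the plate, out of its rear face; y: along the width; z: up. Back plate 96 wide, 160 high, 5 thick (x -5..0 mm); in front a tray bottom to x -60 with 24 mm lips and side cheeks. A keyhole goes through the plate. Centre of mass near x -15, z 65.
- top_edge (a point): Middle of the tray's rolled top edge (tray x -5, y 0, z 160 mm; axes as the tray's). The top 30 mm of the plate is a level hem 10 mm thick (x -10..0) along the full width: grip it from above, a finger before and one behind. Keep the fingertips at most 35 mm below this edge so that the rear finger stays above the board when the tray hangs.
- round_hole (a point): Centre of the tray's round hole, 18 mm across, on the plate's rear face (tray x 0, y 0, z 72 mm; axes as the tray's). Above it a throat narrows to a slot 8 mm wide, straight from z 86, whose round end is at z 96.
- slot_end (a point): Where the screw's axis lies when the tray is fully home (tray x 0, y 0, z 93 mm, on the rear face; axes as the tray's): 21 mm above round_hole.
- hang_board: Fixed plywood board 320 wide, 18 thick, top at z 172 mm, on a dark steel foot. Origin: on the bench below the middle of its front face; x: square into the board (its front face is x 0, looking to -x); y: along it to the left; z: up. A like tray with a yellow tape measure hangs fixed at y +75: y 27..123, 62 out from the face, up to z 222 mm.
- screw_place (a point): Nominal place of the free screw on the board's face (board x 0, y -75, z 155 mm; axes as the board's). Set by eye: the true axis lies up to 7 mm off in y and in z; that offset is not measured. It points to -x: shank 6 mm thick, 8 long, then a flat cheese head 14 across, 4 thick, its front 12 mm off the board: outside the hole it stops the plate's rear face there. Rigid.
- pliers: Pliers with red handles, 182 x 48 x 10 mm, lying; origin: centre of the underside. Bystander.
- paint_marker: White and red paint marker, 138 x 19 x 16 mm, lying; origin: centre of the underside. Bystander.
- coffee_mug: White mug, 92 x 126 x 95 mm; origin: centre of the underside. Bystander.
- c_clamp: Blue C-clamp, 146 x 78 x 16 mm, lying; origin: centre of the underside. Bystander.
Things that resemble listed ones, but are neither listed nor needed, are in the scene too. Of the things that look like the tray, the smaller one is meant.

How it is judged:
On the way:
1. the screw head is through the round hole: the plate's rear face is within 7 mm of the board with the hole over the screw (x of round_hole in the frame of screw_place between -0.007 and 0.003 m and y of round_hole in the frame of screw_place between -0.01 and 0.01 m and z of round_hole in the frame of screw_place between -0.01 and 0.01 m), for 0.1 s.
At the end, for the whole second after the job is handed in: The tray hangs still on the free screw with the shank at the end of the narrow slot: slot_end within 10 mm of screw_place sideways and in height (7 mm of that is the screw's own offset), rear face within 7 mm of the board, upright within 0.08 rad, carried by the board's screw and let go (x of slot_end in the frame of screw_place above -0.007 m and y of slot_end in the frame of screw_place between -0.01 and 0.01 m and z of slot_end in the frame of screw_place between -0.01 and 0.01 m and angle between tray's own z axis and vertical below 0.08 rad and contact force between tray and hang_board above 1 N and linear speed of tray below 0.01 m/s); the robot touches nothing.
It fails at once if the tray is rammed, forced or dropped on the screw or board (contact over 30 N) (contact force between tray and hang_board above 30 N).
It fails at once if a bystander is pushed more than 20 mm (distance of any of pliers, paint_marker, coffee_mug, c_clamp from where it was at the start of the episode above 0.02 m).
It also fails if it takes over 72 s, if anything falls off the work surface, if the arm or the gripper's body presses on something with over 40 N, if the wrist force passes 120 N, or if a joint passes its speed limit or range.

ROBOT

A 6-joint arm with a two-finger parallel gripper is mounted at the origin on the work surface; the furniture and walls round the work are solid. World frame = base frame: x ahead of the robot, y to its left, z up, the work surface at z = 0. Lengths are in m, angles in rad, forces in N, time in s.
With the tool pointing down it reaches from about 0.4 to 0.825 m from the base axis. Payload 7 kg.
Tool frame: the origin (TCP) lies midway between the tips of the shut fingers; the grasp point (between the pads) lies 19 mm behind it; z points along the fingers, y is the line along which they close (so a half turn about z gives the same grasp; the last joint's range is limited). The gripper opens to 88 mm and grips with 3 to 60 N. Pads are 19 mm wide; open, the fingers measure 130 mm over their backs; the gripper's body (78 mm by 193 mm) begins 47 mm behind the grasp point.
Start: joints at [1.435, 0.359, 0.012, 0, -1.224, -0.288], TCP at [0.278, 0.615, 0.227] pointing down, gripper open.
Joint ranges: [-3.07, 3.07], [-1.43, 2.12], [-1.02, 1.25], [-3.03, 1.67], [-3.05, -0], [-3.03, 3.03]. Speed limits (rad/s): [2.39, 2.39, 3.01, 3.14, 3.14, 3.14].

INTERFACE

Orientations are given as a rotation vector (axis times angle).
In Python, from rig import env, camera, calibration, trace gives the robot as it stands.
- The arm moves only by the tool carry_out, never from a script. Its argument "motion" is text: rows parted by semicolons, each of 5 numbers parted by spaces: the finger opening in m, from 0 to 0.0876, then the shift along the tool's x, y, z in m, then the turn about the tool's z in rad. A call has 1 to 5 rows; each row shifts and turns the commanded pose from where the row before left it, along the tool's axes as they then stand; what a row does not reach is not made up. A row lasts 1/12 s, in which the tool goes at most 41.7 mm and 7.16 degrees, less where a joint would pass 70% of its speed; a pose out of reach is approached as far as the arm can. A call with a gripper value outside its range is refused whole. The fingers move at their own pace and stop on an object; "force" is the grip in N (left out, the last holds). Time passes only in rows, so rows that do not move let the fingers close. It gives the time, the measured TCP pose, the force, the opening and the grip force at its end, in the units of the state.
- env.sense(): the state, without advancing time (a new reading comes with each control period).
- camera(name): name is "scene" or "top" or "wrist"; returns (picture, depth): 384x512x3 uint8, blue, green, red; 384x512 float32, m along the optical axis (not along the pixel's ray), 0 where there is no reading.
- calibration(name): a dict with "vfov" (degrees; the focal length in pixels is half the picture's height over the tangent of half this angle, whatever the lens; pixels are square), "cx", "cy" (the principal point, pixels), "camera_from_world" (4x4, takes a point from world to camera coordinates). Camera axes: x right, y down, z forward; pixel columns grow to the right and rows downward; lengths in m; the calibration is good to about 2 mm. A picture is of the moment at which its call begins: read the wrist's pose just before it. calibration takes no time and is no camera call; for the wrist camera it gives the pose at the moment of the call.
- env.sign_off(): hands the job in; it is judged then, once.
Trained networks look in the newest picture that a camera, given by its name, has taken for a name from the list of things; names that differ only in an ending like _2 or _b are one class to them, and where a whole thing is asked for, a point or a joint stands for the part that bears it (a point fixed in the world has none). Each returns a list of dicts, best first, with "score" (0 to 1); they miss things now and then, are a little off and sometimes report something else, mostly with a low value. They report only what shows in the picture. A call takes as long as a camera call. They do not tell look-alikes from the thing itself.
- trace(name, camera): "region" (384x512 bool, what is visible of it) and "location" ([row, column] in pixels, amid what is visible of it).
The state is a dict: "time_s": time; "qpos": joint angles; "joint_vel": joint speeds; "tau": joint torques, N m; "eef_pos": TCP position; "tool_rot": TCP orientation; "ft_force": force on the tool from outside, world axes, zero at the start; "wrist_torque": the same for the moment, N m; "gripper_width": opening from 0.0 (shut) to 1.0 (fully open); "gripper_force": force on a finger pad.
Only numpy, scipy, OpenCV 4.12 (cv2) and the standard library are available. Lean on these libraries where they do the work, as an engineer would, in place of code of your own. Each camera call takes 0.05 s, during which the arm holds its last target. There are 200 camera calls.

## Working session

There is one attempt and no reset: what is moved stays moved. The work goes in short steps, Python scripts to look and compute and a tool call to move; the robot and the scene stay as the last step left them, time stands still between calls to the robot, and variables do not carry over. Pictures are saved under pics/ and viewed, at most 10 in all, crops included, and the job is handed in when it is done.

Besides the shell and the picture viewer there is one more tool, called after "Request:" as name(argument=value, ...) on one line, values as JSON. carry_out: Moves the arm, as the interface text tells. Its arguments: {"type":"object","properties":{"motion":{"type":"string"},"force":{"type":"number"}},"required":["motion"]}

```bash
mkdir -p pics; ls; python3 - <<'E'
from rig import env,camera,calibration,trace
import cv2,numpy as np
s=env.sense();print(s)
for n in("scene","top"):
    p,d=camera(n);cv2.imwrite(f"pics/{n}0.png",p);np.save(f"pics/{n}0.npy",d)
    c=calibration(n);print(n,c)
    for t in("tray","hang_board"):
        for r in trace(t,n):print(n,t,r["score"],r["location"],r["region"].sum())
E
```

```text
pics
{'time_s': 0.0, 'qpos': array([ 1.43510886e+00,  3.59391596e-01,  1.10647934e-02, -3.45958053e-04,
       -1.22406990e+00, -2.88104917e-01]), 'joint_vel': array([-0.00148833, -0.00116919,  0.00176693, -0.0014569 , -0.00085934,
       -0.00030138]), 'tau': array([-1.28293336e-04, -5.82719064e+01,  2.93063235e+01,  6.99720696e+00,
        7.16366252e-03, -1.52031243e-04]), 'eef_pos': array([0.2773975 , 0.61484382, 0.22562296]), 'tool_rot': array([ 3.06970422e+00, -6.60561123e-01, -3.17901790e-04]), 'ft_force': array([ 0.31499376, -0.2696258 , -0.06140647]), 'wrist_torque': array([ 0.01376387,  0.00267869, -0.02531995]), 'gripper_force': 0.0, 'gripper_width': 0.9973219495002431}
scene {'vfov': 56.267450799314446, 'cx': 255.65971260839027, 'cy': 193.2081791896013, 'camera_from_world': array([[ 0.66492655, -0.74663575, -0.02019264, -0.30440175],
       [-0.51159071, -0.43557348, -0.74064208,  0.35804695],
       [ 0.54419447,  0.50280295, -0.67159628,  1.11341526],
       [ 0.        ,  0.        ,  0.        ,  1.        ]])}
scene tray 0.89 [264.1, 255.4] 1242
scene tray 0.59 [225.2, 276.5] 1211
scene hang_board 0.57 [179.1, 284.5] 3021
top {'vfov': 55.204182558778925, 'cx': 252.9826179652089, 'cy': 190.40926946144117, 'camera_from_world': array([[-0.00126762, -0.99976772, -0.02151524,  0.05062285],
       [-0.99269127,  0.00385442, -0.12062003,  0.54091538],
       [ 0.12067494,  0.02120509, -0.99246557,  1.13870789],
       [ 0.        ,  0.        ,  0.        ,  1.        ]])}
top tray 0.81 [264.1, 320.7] 1156
top tray 0.7 [216.6, 295.7] 630
top tray 0.2 [147.6, 252.1] 3794
top hang_board 0.9 [144.0, 254.2] 3878
top hang_board 0.56 [219.0, 296.6] 665
```

View pics/scene0.png

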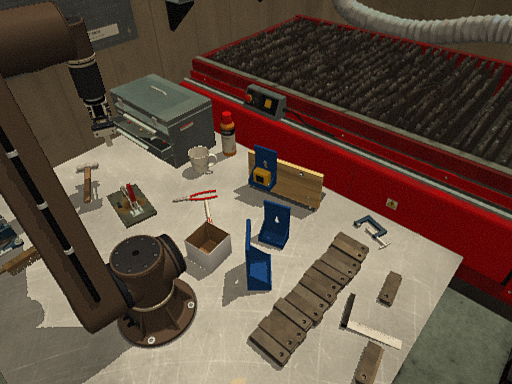

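View pics/top0.png

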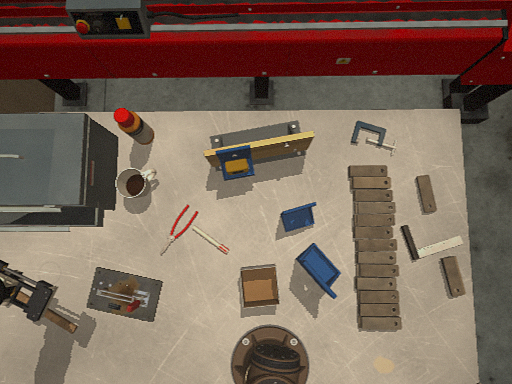

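The scene picture shows these blue lookalikes: A, a loose tray at scene (col 276, row 225) / top (296, 217); B, a loose tray at scene (257, 264) / top (320, 266), which looks taller; and the hanging tray at scene (265, 170). I expect A because it is the smaller one, so I'll measure both and check with a crop.

```bash
cat > h.py <<'E'
import numpy as np,cv2
from rig import env,camera,calibration,trace
def cloud(n,d,c=None):
    c=c or calibration(n); f=192/np.tan(np.radians(c["vfov"]/2))
    v,u=np.mgrid[:384,:512]; P=np.stack([(u-c["cx"])/f*d,(v-c["cy"])/f*d,d],-1)
    T=np.linalg.inv(c["camera_from_world"]); W=P@T[:3,:3].T+T[:3,3]; W[d==0]=np.nan; return W
def proj(n,p,c=None):
    c=c or calibration(n); f=192/np.tan(np.radians(c["vfov"]/2)); T=c["camera_from_world"]
    q=np.asarray(p)@T[:3,:3].T+T[:3,3]; return np.stack([q[...,0]/q[...,2]*f+c["cx"],q[...,1]/q[...,2]*f+c["cy"]],-1)
E
python3 - <<'E'
from h import *
for n in("scene","top"):
    p=cv2.imread(f"pics/{n}0.png");W=cloud(n,np.load(f"pics/{n}0.npy"))
    h=cv2.cvtColor(p,cv2.COLOR_BGR2HSV);m=(h[...,0]>100)&(h[...,0]<125)&(h[...,1]>130)&(h[...,2]>40)
    k,l,st,ce=cv2.connectedComponentsWithStats(m.astype(np.uint8))
    for i in range(1,k):
        if st[i,4]<200:continue
        q=W[l==i];q=q[~np.isnan(q[:,0])]
        if q[:,0].max()>1.0: continue
        print(n,ce[i].round(),len(q),"max z",np.percentile(q[:,2],[1,99]).round(3))
        t=q[q[:,2]>np.percentile(q[:,2],99)-.012]; 
        r=cv2.minAreaRect((t[:,:2]*1000).astype(np.float32));print("  top band",len(t),r, cv2.boxPoints(r).round().tolist())
    # board: tan top edge
    W2=W.reshape(-1,3); b=(np.abs(W[...,2]-.172)<.008)&(W[...,0]>.5)&(W[...,0]<.85)&(abs(W[...,1])<.35)
    b=(b*1).astype(np.uint8);k,l,st,ce=cv2.connectedComponentsWithStats(b)
    for i in range(1,k):
        if st[i,4]>80:
            q=W[l==i];r=cv2.minAreaRect((q[:,:2]*1000).astype(np.float32));print(n,"board",ce[i].round(),st[i,4],r)
p=cv2.imread("pics/scene0.png")[140:310,220:340];q=cv2.imread("pics/top0.png")[115:300,200:350]
cv2.imwrite("pics/crop1.png",np.hstack([cv2.resize(p,(400,566),interpolation=2),cv2.resize(q,(400,566),interpolation=2)]))
E
```

```text
scene [265. 165.] 595 max z [0.065 0.222]
  top band 73 ((628.5314331054688, 99.27933502197266), (15.156563758850098, 95.25995635986328), 12.599084854125977) [[611.0, 144.0], [632.0, 51.0], [646.0, 54.0], [626.0, 147.0]]
scene [275. 224.] 1030 max z [-0.001  0.159]
  top band 100 ((472.6231994628906, -86.12515258789062), (13.697799682617188, 94.29332733154297), 15.61946964263916) [[453.0, -43.0], [479.0, -133.0], [492.0, -130.0], [467.0, -39.0]]
scene [257. 266.] 1029 max z [-0.     0.204]
  top band 116 ((281.78741455078125, -129.89608764648438), (122.68085479736328, 8.79607105255127), 42.350013732910156) [[233.0, -168.0], [239.0, -174.0], [330.0, -92.0], [324.0, -85.0]]
scene board [288. 165.] 301 ((652.4776611328125, 28.693283081054688), (33.79206085205078, 320.1705627441406), 10.507285118103027)
top [320. 269.] 661 max z [-0.     0.207]
  top band 147 ((284.1416015625, -128.77610778808594), (118.88060760498047, 9.79095458984375), 41.02539825439453) [[236.0, -164.0], [243.0, -171.0], [332.0, -93.0], [326.0, -86.0]]
top board [264. 142.] 600 ((660.3841552734375, 31.929229736328125), (19.254074096679688, 319.31048583984375), 10.032820701599121)
```

View pics/crop1.png

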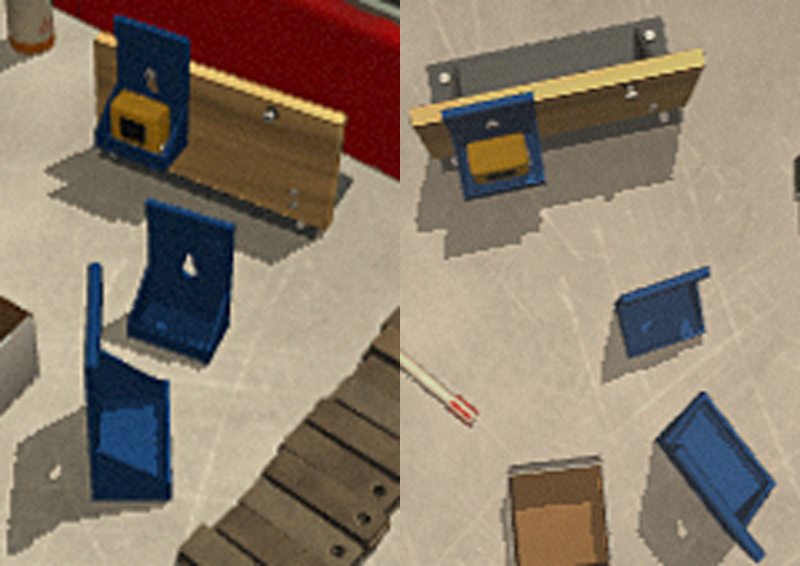

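Crop check: A is 160 mm high and 96 mm wide, its plate on the far side with the keyhole facing me at scene (276, 219). B is 205 mm high and 125 mm wide. So A is the tray. The free screw head shows at about top (286, 145) and scene (301, 173). Next I'll measure it and the board.

```bash
cat >> h.py <<'E'
from scipy.spatial.transform import Rotation as Ro
def to(p,yaw=None,verb=True):
    """tool-axis shift from the current pose to world p, and tool-z turn to tool-x yaw (deg)"""
    s=env.sense();R=Ro.from_rotvec(s["tool_rot"]).as_matrix()
    d=R.T@(np.array(p)-s["eef_pos"]); cur=np.degrees(np.arctan2(R[1,0],R[0,0]))
    t=None if yaw is None else np.radians(-((yaw-cur+180)%360-180))
    print("shift mm",(d*1000).round(1),"turn",t,"x-yaw",cur.round(2),"tilt",np.degrees(np.arccos(-R[2,2])).round(2),"pos",s["eef_pos"].round(4),"q",s["qpos"].round(2),"t",s["time_s"],"F",s["ft_force"].round(1))
E
python3 - <<'E'
from h import *
res={}
for n in("scene","top"):
    p=cv2.imread(f"pics/{n}0.png");W=cloud(n,np.load(f"pics/{n}0.npy"))
    yaw=np.radians(10);ex=np.array([np.cos(yaw),np.sin(yaw),0]);ey=np.array([-ex[1],ex[0],0])
    c=np.array([.660,.032,0])-.009*ex
    B=np.stack([(W-c)@ex,(W-c)@ey,W[...,2]],-1)
    m=(abs(B[...,0])<.012)&(B[...,1]<.01)&(B[...,1]>-.155)&(B[...,2]>.07)&(B[...,2]<.165)
    q=B[m];
    for _ in range(3):
        A=np.c_[q[:,1],q[:,2],np.ones(len(q))];k=np.linalg.lstsq(A,q[:,0],rcond=None)[0];r=q[:,0]-A@k;q=q[abs(r)<.004]
    print(n,"face n",len(q),"x at y0 z.15",k@[0,.15,1],"slopes",k[:2],"std",r.std())
    t=(abs(B[...,2]-.172)<.006)&(abs(B[...,0]-.009)<.02)
    print("  top edge y range",np.percentile(B[t][:,1],[.5,99.5]),"z",np.median(B[t][:,2]), "x",np.percentile(B[t][:,0],[2,98]))
    u0=np.round(proj(n,c-.012*ex-.075*ey+[0,0,.155])).astype(int);print("  nominal px",u0)
    g=p[u0[1]-7:u0[1]+8,u0[0]-8:u0[0]+9]
    hsv=cv2.cvtColor(g,cv2.COLOR_BGR2HSV);print(hsv[...,1])
    # ray - plane x=-.012
    w=np.clip(70-hsv[...,1].astype(float),0,None);yy,xx=np.mgrid[:15,:17];print("  centroid",(w*xx).sum()/w.sum()+u0[0]-8,(w*yy).sum()/w.sum()+u0[1]-7)
    tb=(W[...,1]>.25)&(W[...,2]>.1)&(W[...,0]<.9)&(W[...,0]>.2);print(" toolbox",np.percentile(W[tb],[1,50,99],axis=0).round(2).tolist())
E
```

```text
scene face n 713 x at y0 z.15 -0.0015624399940196048 slopes [-4.43350127e-03 -2.36684843e-05] std 0.001743447135598525
  top edge y range [-0.16163914  1.2546771 ] z 0.1706146848914507 x [-0.01028189  0.01825829]
  nominal px [299 174]
[[158 148 150 121 135 136 128 132 131 131 139 133 166 171 249 255 255]
 [138 155 150 151 154 139 131 133 132 129 131 131 132 135 158 163 174]
 [148 147 148 143 149 154 170 146 140 130 135 128 130 131 129 132 137]
 [149 152 138 145 148 145 157 150 140 156 155 142 126 139 130 126 130]
 [151 146 148 149 152 145 143 147 151 151 130 156 151 152 139 128 126]
 [143 157 149 146 143 137 158 145 160 135  29 129 144 156 155 148 146]
 [150 129 140 165 159 136 151 153  94  34  34  31 152 152 153 141 159]
 [147 152 142 171 144 156 162 126  37  44  43  15 127 144 144 144 154]
 [150 139 150 146 143 141 158 112  42  36  38  74 152 159 150 156 147]
 [145 146 146 156 144 153 156 178  90  69  61 137 156 153 156 144 150]
 [165 145 145 144 135 148 154 140 150 148 141 149 135 152 134 146 147]
 [150 157 145 156 141 143 140 149 161 143 145 152 139 152 147 151 142]
 [135 161 13
[... 1029 characters left out ...]
 126 123 147]
 [112 131 120 114 132 140 130 132  72  88 117 119 132 134 109 128 142]
 [132 139 110 122 145 123 131 126 135 127 125 143 126 133 117 125 123]
 [127 126 120 119 108 120 145 123 123 132 117 129 126 125 122 132 106]
 [127 115 140 123 123 120 132 127 111 129 123 128 128 125 127 140  81]
 [120 129 123 109 131 112 120 135 149 134 124 131 123 126 126 110  70]
 [131 139 134 120 123 126 127 126 132 120 123 127 132 126  82  95  84]
 [131 140 130 125 140 133 132 143 135 106  72  78  26  25  30  33  38]
 [126 135 113 100  87  77  28  27  31  29  34  35  31  36  32  34  30]]
  centroid 287.63269054178147 149.5169880624426
 toolbox [[0.22, 0.39, 0.11], [0.57, 0.58, 0.25], [0.74, 0.76, 0.38]]
```

Request:
carry_out(motion="0.0876 0 0 -0.015 0.124; 0.0876 0 0 -0.015 0.124; 0.0876 0 0 -0.015 0.124; 0.0876 0 0 -0.015 0.124; 0.0876 0 0 -0.01 0.124")

```text
time_s: 0.72
eef_pos: [0.2778, 0.6155, 0.2982]
tool_rot: [-2.717, 1.574, 0.0]
ft_force: [-0.6, 0.3, -0.2]
gripper_width: 1.001
gripper_force: 0.0
```

Request:
carry_out(motion="0.0876 0 0 0 0.124; 0.0876 0 0 0 0.124; 0.0876 0 0 0 0")

```text
time_s: 0.97
eef_pos: [0.2775, 0.6152, 0.2967]
tool_rot: [-2.503, 1.898, 0.0]
ft_force: [-0.1, -0.3, 0.1]
gripper_width: 0.999
gripper_force: 0.0
```

```bash
python3 - <<'E'
from h import *
to([.29,.30,.30],-74); to([.475,-.085,.30],-74)
E
```

```text
shift mm [306.9  73.   -3.4] turn -0.006088437826068316 x-yaw -74.35 tilt 0.02 pos [0.2775 0.6152 0.2967] q [ 1.44  0.33  0.12 -0.   -1.37 -1.16] t 0.9667 F [-0.1 -0.3  0.1]
shift mm [727.5  -1.2  -3.5] turn -0.006088437826068316 x-yaw -74.35 tilt 0.02 pos [0.2775 0.6152 0.2967] q [ 1.44  0.33  0.12 -0.   -1.37 -1.16] t 0.9667 F [-0.1 -0.3  0.1]
```

Request:
carry_out(motion="0.0876 0.034 0.008 0 0; 0.0876 0.034 0.008 0 0; 0.0876 0.034 0.008 0 0; 0.0876 0.034 0.008 0 0; 0.0876 0.034 0.008 0 0")

```text
time_s: 1.38
eef_pos: [0.2859, 0.439, 0.2962]
tool_rot: [2.513, -1.884, 0.0]
ft_force: [-1.2, 0.3, 0.8]
gripper_width: 0.998
gripper_force: 0.0
```

Request:
carry_out(motion="0.0876 0.034 0.008 0 0; 0.0876 0.034 0.008 0 0; 0.0876 0.034 0.008 0 0; 0.0876 0.034 0.008 0 0; 0.0876 0.034 0 0 0")

```text
time_s: 1.8
eef_pos: [0.3012, 0.2665, 0.2967]
tool_rot: [-2.514, 1.883, 0.001]
ft_force: [-0.3, 1.5, 0.1]
gripper_width: 1.002
gripper_force: 0.0
```

Request:
carry_out(motion="0.0876 0.035 -0.007 0 0; 0.0876 0.035 -0.007 0 0; 0.0876 0.035 -0.007 0 0; 0.0876 0.035 -0.007 0 0; 0.0876 0.035 -0.007 0 0")

```text
time_s: 2.22
eef_pos: [0.3841, 0.1083, 0.297]
tool_rot: [-2.513, 1.883, -0.0]
ft_force: [1.3, 0.8, -0.1]
gripper_width: 1.001
gripper_force: 0.0
```

Request:
carry_out(motion="0.0876 0.035 -0.006 0 0; 0.0876 0.035 -0.006 0 0; 0.0876 0.035 -0.007 0 0; 0.0876 0.035 -0.007 0 0; 0.0876 0 0 0 0")

```text
time_s: 2.63
eef_pos: [0.4488, -0.022, 0.2961]
tool_rot: [2.507, -1.89, 0.0]
ft_force: [-0.1, 0.5, 0.1]
gripper_width: 1.0
gripper_force: 0.0
```

```bash
python3 - <<'E'
from h import *
to([.475,-.085,.30],-74)
c=calibration("wrist");p,d=camera("wrist");cv2.imwrite("pics/w1.png",p);np.savez("pics/w1.npz",d=d,T=c["camera_from_world"])
W=cloud("wrist",d,c)
h=cv2.cvtColor(p,cv2.COLOR_BGR2HSV);m=(h[...,0]>100)&(h[...,0]<125)&(h[...,1]>130)&(W[...,2]>.15)&(W[...,2]<.17)
print(m.sum());r=cv2.minAreaRect((W[m][:,:2]*1000).astype(np.float32));print(r,cv2.boxPoints(r).round(1).tolist(),np.median(W[m][:,2]))
print("screw nominal px",proj("wrist",[[.649+.013,.030-.074,.155]],c))
E
```

```text
shift mm [67.8 -7.8 -3.8] turn -0.0003553660300197704 x-yaw -74.02 tilt 0.1 pos [ 0.4488 -0.022   0.2961] q [ 0.39 -0.07 -0.34  0.   -1.3  -0.11] t 2.6333 F [-0.1  0.5  0.1]
746
((470.36865234375, -79.36956787109375), (447.65057373046875, 106.9682846069336), 30.34994125366211) [[250.1999969482422, -146.3000030517578], [304.20001220703125, -238.60000610351562], [690.5, -12.399999618530273], [636.5, 79.9000015258789]] 0.15965370446272664
screw nominal px [[ 51.89804332 103.9735241 ]]
```

View pics/w1.png

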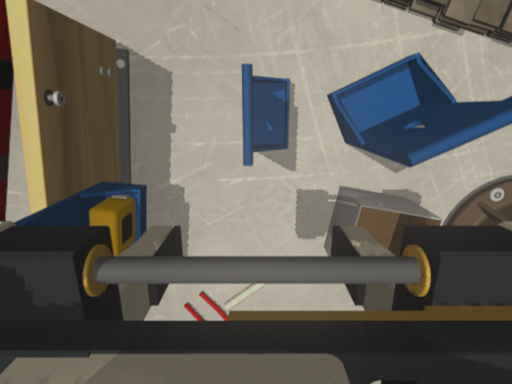

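The wrist picture shows the tray's top edge at cols 243–253, rows 65–165, lined up with the fingers. The screw head is at about (57, 99) with its shank at (46, 97), and the board's top edge runs down the left side. I'll get precise numbers from this view.

```bash
python3 - <<'E'
from h import *
z=np.load("pics/w1.npz");p=cv2.imread("pics/w1.png");d=z["d"];c=calibration("wrist");c["camera_from_world"]=z["T"]
W=cloud("wrist",d,c);h=cv2.cvtColor(p,cv2.COLOR_BGR2HSV)
sub=np.zeros((384,512),bool);sub[55:175,230:300]=1
m=sub&(h[...,0]>100)&(h[...,0]<125)&(h[...,1]>130)&(W[...,2]>.152)
r=cv2.minAreaRect((W[m][:,:2]*1000).astype(np.float32));print("tray top",m.sum(),r,np.median(W[m][:,2]))
yaw=np.radians(10);ex=np.array([np.cos(yaw),np.sin(yaw),0]);ey=np.array([-ex[1],ex[0],0]);c0=np.array([.660,.032,0])-.009*ex
B=np.stack([(W-c0)@ex,(W-c0)@ey,W[...,2]],-1)
m=(abs(B[...,0])<.012)&(B[...,2]>.06)&(B[...,2]<.165)&(B[...,1]<0.02); q=B[m]
for _ in range(4):
    A=np.c_[q[:,1],q[:,2],np.ones(len(q))];k=np.linalg.lstsq(A,q[:,0],rcond=None)[0];rr=q[:,0]-A@k;q=q[abs(rr)<.003]
print("face",len(q),k,rr.std())
t=(abs(B[...,2]-.172)<.005)&(abs(B[...,0]-.009)<.02)&(B[...,1]<.02);print("top edge",t.sum(),np.percentile(B[t],[1,50,99],axis=0).round(4).tolist())
# screw head: points sticking out of the face
fx=B[...,0]-(B[...,1]*k[0]+B[...,2]*k[1]+k[2])
sc=np.zeros_like(sub);sc[80:120,35:80]=1;hd=sc&(fx<-.006)&(fx>-.02);print("head",hd.sum(),np.c_[fx[hd],B[hd]].mean(0),np.percentile(np.c_[fx[hd],B[hd]],[5,95],axis=0).round(4).tolist())
fr=hd&(fx<-.0105);print("front",fr.sum(),B[fr].mean(0),B[fr].min(0),B[fr].max(0))
# hull edges of hanging tray for y reference and right end of board
rt=sub*0
cv2.imwrite("pics/w1s.png",cv2.resize(p[80:120,30:85],(770,560),interpolation=cv2.INTER_CUBIC))
c.pop("camera_from_world") ;print(c)
E
```

```text
tray top 545 ((476.4756164550781, -85.16506958007812), (6.453476905822754, 92.24730682373047), 16.61212921142578) 0.15950476419830223
face 9837 [-0.00293347 -0.00018323  0.00068237] 0.0004780918133287053
top edge 4577 [[0.0, -0.1571, 0.1673], [0.0078, -0.0811, 0.1718], [0.0183, 0.0174, 0.1736]]
head 157 [-0.01128412 -0.01039011 -0.08192794  0.15656474] [[-0.0128, -0.0119, -0.0877, 0.1499], [-0.0086, -0.0077, -0.0761, 0.1615]]
front 123 [-0.01098749 -0.08193546  0.15590001] [-0.01254266 -0.08821954  0.14740311] [-0.0096939  -0.07510665  0.16298326]
{'vfov': 66.26952216940674, 'cx': 256.27088234491237, 'cy': 192.97937291131214}
```

View pics/w1s.png

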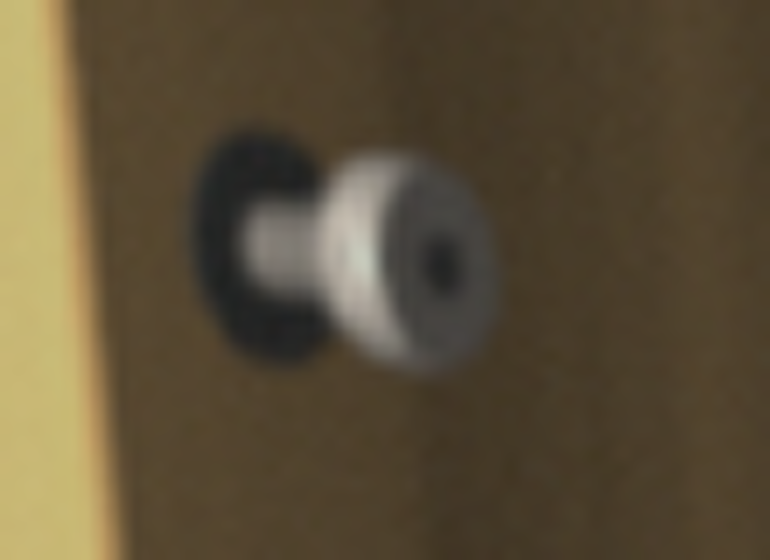

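Screw: y ≈ −0.082 and z ≈ 0.155 in my board frame, where the board's yaw is 10.1°. Now I'll go over the tray and down.

Request:
carry_out(motion="0.0876 0.034 -0.004 0.01 0; 0.0876 0.0345 -0.0045 0.01 0; 0.0876 0 0 0.02 0; 0.0876 0 0 0.02 0; 0.0876 0 0 0 0")

```text
time_s: 3.1
eef_pos: [0.472, -0.0809, 0.2328]
tool_rot: [2.508, -1.886, -0.008]
ft_force: [-1.2, -0.0, -0.5]
gripper_width: 0.999
gripper_force: 0.0
```

```bash
python3 - <<'E'
from h import *
to([.476,-.0855,.128],-73.5)
c=calibration("wrist");p,d=camera("wrist");W=cloud("wrist",d,c);cv2.imwrite("pics/w2.png",p)
h=cv2.cvtColor(p,cv2.COLOR_BGR2HSV);m=(h[...,0]>100)&(h[...,0]<125)&(h[...,1]>130)&(W[...,2]>.15)&(W[...,2]<.17)&(W[...,0]>.42)&(W[...,0]<.54)&(W[...,1]<-.02)
r=cv2.minAreaRect((W[m][:,:2]*1000).astype(np.float32));print("tray top",m.sum(),r,np.median(W[m][:,2]))
E
```

```text
shift mm [  5.7  -3.2 104.8] turn -0.007072955416198539 x-yaw -73.91 tilt 0.36 pos [ 0.472  -0.0809  0.2328] q [ 0.24  0.03 -0.39 -0.   -1.16  0.04] t 3.1 F [-1.2 -0.  -0.5]
tray top 427 ((483.44384765625, -107.47189331054688), (6.296674728393555, 47.44151306152344), 16.785612106323242) 0.15955212167051983
```

Request:
carry_out(motion="0.0876 0 0 0.02 -0.007; 0.0876 0 0 0.025 0; 0.0876 0 0 0.025 0; 0.0876 0 0 0.02 0; 0.0876 0 0 0.01 0")

```text
time_s: 3.57
eef_pos: [0.474, -0.0801, 0.1358]
tool_rot: [2.518, -1.878, -0.001]
ft_force: [-0.4, -0.8, -0.2]
gripper_width: 0.994
gripper_force: 0.0
```

```bash
python3 - <<'E'
from h import *
to([.476,-.0855,.128],-73.5)
E
```

```text
shift mm [ 5.7 -0.4  7.8] turn 0.0011275085403501686 x-yaw -73.44 tilt 0.05 pos [ 0.474  -0.0801  0.1358] q [ 0.24  0.12 -0.53 -0.   -0.92  0.05] t 3.5667 F [-0.4 -0.8 -0.2]
```

Request:
carry_out(motion="0.0876 0.0055 0 0.005 0; 0.0876 0 0 0 0; 0.0876 0 0 0 0")

```text
time_s: 3.82
eef_pos: [0.477, -0.0861, 0.1328]
tool_rot: [-2.516, 1.881, -0.002]
ft_force: [-0.1, -0.2, 0.3]
gripper_width: 1.0
gripper_force: 0.0
```

Request:
carry_out(motion="0.04 0 0 0 0; 0 0 0 0 0; 0 0 0 0 0; 0 0 0 0 0; 0 0 0 0 0", force=25)

```text
time_s: 4.23
eef_pos: [0.4761, -0.0862, 0.1319]
tool_rot: [-2.515, 1.882, -0.001]
ft_force: [-0.8, 0.1, 0.4]
gripper_width: 0.68
gripper_force: 0.0
```

Request:
carry_out(motion="0 0 0 0 0; 0 0 0 0 0; 0 0 0 0 0; 0 0 0 0 0; 0 0 0 0 0", force=25)

```text
time_s: 4.65
eef_pos: [0.476, -0.0862, 0.1315]
tool_rot: [2.515, -1.882, -0.0]
ft_force: [-0.5, 1.1, -0.2]
gripper_width: 0.3
gripper_force: 0.0
```

```bash
python3 - <<'E'
from h import *
to([.476,-.0855,.128],-73.5);s=env.sense();print(s["gripper_width"],s["gripper_force"],s["wrist_torque"])
E
```

```text
shift mm [-0.7 -0.2  3.5] turn -0.0020006455706436184 x-yaw -73.61 tilt 0.0 pos [ 0.476  -0.0862  0.1315] q [ 0.23  0.13 -0.53 -0.   -0.91  0.06] t 4.65 F [-0.5  1.1 -0.2]
0.2995469205891917 0.0 [ 0.08456184 -0.07693537  0.00308985]
```

Request:
carry_out(motion="0 0 0 0.003 0; 0 0 0 0 0; 0 0 0 0 0; 0 0 0 0 0; 0 0 0 0 0", force=25)

```text
time_s: 5.07
eef_pos: [0.4755, -0.0862, 0.1281]
tool_rot: [2.515, -1.882, -0.001]
ft_force: [-1.4, 0.2, -2.5]
gripper_width: 0.114
gripper_force: 25.0
```

Request:
carry_out(motion="0 0 0 0 0; 0 0 0 0 0; 0 0 0 0 0", force=25)

```text
time_s: 5.32
eef_pos: [0.4759, -0.0862, 0.1285]
tool_rot: [2.515, -1.882, -0.0]
ft_force: [0.2, 0.5, -2.8]
gripper_width: 0.116
gripper_force: 25.0
```

```bash
python3 - <<'E'
from h import *
to([.476,-.0855,.128],-73.5);s=env.sense();print(s["gripper_width"],s["gripper_force"],s["wrist_torque"])
E
```

```text
shift mm [-0.7 -0.3  0.5] turn -0.0020409390538840885 x-yaw -73.62 tilt 0.01 pos [ 0.4759 -0.0862  0.1285] q [ 0.23  0.14 -0.54 -0.   -0.9   0.06] t 5.3167 F [ 0.2  0.5 -2.8]
0.11583128549981186 24.995588259771466 [ 0.04816079 -0.00529055 -0.03476984]
```

Request:
carry_out(motion="0 0 0 -0.015 0; 0 0 0 -0.02 0; 0 0 0 -0.02 0; 0 0 0 -0.02 0; 0 0 0 -0.02 0")

```text
time_s: 5.73
eef_pos: [0.4757, -0.0863, 0.2244]
tool_rot: [2.515, -1.882, -0.0]
ft_force: [-0.3, 0.2, -3.3]
gripper_width: 0.112
gripper_force: 25.0
```

Request:
carry_out(motion="0 0 0 0 0.055; 0 0 0 0 0.054; 0 0 0 0 0; 0 0 0 0 0")

```text
time_s: 6.07
eef_pos: [0.4757, -0.0862, 0.2234]
tool_rot: [2.411, -2.015, -0.0]
ft_force: [-0.2, 0.3, -2.0]
gripper_width: 0.111
gripper_force: 25.0
```

```bash
python3 - <<'E'
from h import *
to([.622,-.0584,.216],-79.85);s=env.sense();print(s["gripper_width"],s["gripper_force"],s["wrist_torque"])
E
```

```text
shift mm [  -1.4 -148.9    7.4] turn 0.0013791450499355206 x-yaw -79.77 tilt 0.02 pos [ 0.4757 -0.0862  0.2234] q [ 0.23  0.04 -0.4  -0.   -1.13 -0.05] t 6.0667 F [-0.2  0.3 -2. ]
0.11133534816135514 24.99621662311256 [ 0.02808181 -0.01785683  0.04399548]
```

Request:
carry_out(motion="0 0 -0.02 0.002 0; 0 0 -0.03 0.002 0; 0 -0.0015 -0.03 0.002 0; 0 0 -0.03 0 0; 0 0 -0.02 0 0")

```text
time_s: 6.48
eef_pos: [0.6058, -0.0614, 0.2165]
tool_rot: [2.411, -2.013, -0.0]
ft_force: [-1.0, -0.2, -2.5]
gripper_width: 0.113
gripper_force: 25.0
```

Request:
carry_out(motion="0 0 -0.012 0 0; 0 0 -0.007 0 0; 0 0 0 0 0; 0 0 0 0 0")

```text
time_s: 6.82
eef_pos: [0.6217, -0.0586, 0.2168]
tool_rot: [2.409, -2.015, -0.002]
ft_force: [-0.5, -0.4, -3.6]
gripper_width: 0.107
gripper_force: 25.0
```

```bash
python3 - <<'E'
from h import *
to([.622,-.0584,.212],-79.85);s=env.sense();print(s["gripper_width"],s["gripper_force"],s["wrist_torque"])
p,d=camera("wrist");cv2.imwrite("pics/w3.png",p);a,d=camera("scene");cv2.imwrite("pics/s3.png",a)
cv2.imwrite("pics/v3.png",np.hstack([cv2.resize(p,(400,300)),cv2.resize(a[120:240,220:380],(400,300),interpolation=2)]))
E
```

```text
shift mm [-0.1 -0.3  4.8] turn 0.00042870682542554394 x-yaw -79.83 tilt 0.09 pos [ 0.6217 -0.0586  0.2168] q [ 0.22  0.28 -0.12 -0.   -1.17 -0.04] t 6.8167 F [-0.5 -0.4 -3.6]
0.10737147647402105 24.996706880629063 [0.0612538  0.00828984 0.03551061]
```

View pics/v3.png

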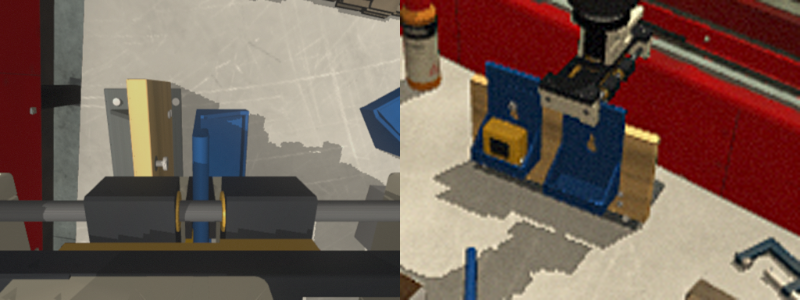

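The wrist view shows the screw head beside the tray at (162, 162) of the 400×300 half, and the tray's free corner at (201, 127). The scene view shows the tray upright in front of the board. I'll measure the tray relative to the screw in this same view.

```bash
cat > m.py <<'E'
from h import *
def meas(save=None):
    c=calibration("wrist");s=env.sense();p,d=camera("wrist");W=cloud("wrist",d,c)
    if save: cv2.imwrite(save,p)
    yaw=np.radians(10.15);ex=np.array([np.cos(yaw),np.sin(yaw),0]);ey=np.array([-ex[1],ex[0],0]);c0=np.array([.65114,.03044,0])
    B=np.stack([(W-c0)@ex,(W-c0)@ey,W[...,2]],-1);T=s["eef_pos"];t=np.array([(T-c0)@ex,(T-c0)@ey,T[2]]);print("TCP in board",(t*1000).round(1))
    h=cv2.cvtColor(p,cv2.COLOR_BGR2HSV);blue=(h[...,0]>100)&(h[...,0]<125)&(h[...,1]>130)
    e=T[2]+.0315
    m=blue&(abs(B[...,2]-e)<.008)&(B[...,0]>t[0]-.03)&(B[...,0]<t[0]+.02)&(B[...,1]<t[1]-.02)
    q=B[m]*1000
    if len(q)>20:
        print("top edge n",len(q),"z",np.median(q[:,2]).round(1),"y min",np.percentile(q[:,1],[0,1,3]).round(1),"x",np.percentile(q[:,0],[2,50,98]).round(1),"slope",np.polyfit(q[:,1],q[:,0],1)[0].round(3))
    f=(abs(B[...,0])<.006)&(B[...,2]>.12)&(B[...,2]<.165)&(B[...,1]<-.05)&~blue;print("face x",f.sum(),(np.median(B[f][:,0])*1000).round(2))
    hd=(B[...,0]<-.0065)&(B[...,0]>-.016)&(abs(B[...,1]+.082)<.012)&(abs(B[...,2]-.155)<.012)&~blue
    if hd.sum()>10:print("head",hd.sum(),(np.percentile(B[hd],[3,50,97],axis=0)*1000).round(1).tolist())
    te=(abs(B[...,2]-.172)<.004)&(B[...,0]>-.004)&(B[...,0]<.022)&(B[...,1]<0);print("board end y",(np.percentile(B[te][:,1],[0,1])*1000).round(1),"x",(np.percentile(B[te][:,0],[2,98])*1000).round(1))
    return p,B,c
E
python3 -c "
from m import *
meas()"
```

```text
TCP in board [-44.9 -82.5 217.6]
top edge n 1194 z 248.9 y min [-130.  -129.8 -129.5] x [-49.8 -45.1 -40.6] slope -0.005
face x 1367 0.7
head 117 [[-11.4, -88.5, 149.6], [-9.9, -83.3, 159.4], [-7.4, -77.0, 162.2]]
board end y [-162.6 -162. ] x [ 0.7 17.9]
```

Request:
carry_out(motion="0 0.0005 -0.006 0.003 0; 0 0 -0.009 0.002 0; 0 0 -0.006 0 0; 0 0 -0.003 0 0; 0 0 0 0 0")

```text
time_s: 7.38
eef_pos: [0.6469, -0.0546, 0.2121]
tool_rot: [2.409, -2.016, -0.0]
ft_force: [-0.3, 0.4, -3.3]
gripper_width: 0.11
gripper_force: 25.0
```

Request:
carry_out(motion="0 0 0 0 0; 0 0 0 0 0; 0 0 0 0 0")

```text
time_s: 7.63
eef_pos: [0.6459, -0.0548, 0.2126]
tool_rot: [2.409, -2.016, -0.0]
ft_force: [-0.8, 0.2, -2.9]
gripper_width: 0.11
gripper_force: 25.0
```

```bash
python3 -c "
from m import *
meas();to([.65,-.05,.212],-79.85)"
```

```text
TCP in board [-20.2 -83.  212.6]
top edge n 1112 z 243.9 y min [-130.4 -129.9 -129.4] x [-25.  -20.4 -15.9] slope -0.031
face x 683 0.7
head 107 [[-11.3, -88.4, 154.8], [-9.3, -83.4, 159.6], [-6.7, -76.7, 161.8]]
board end y [-163.  -162.3] x [ 0.8 18.1]
shift mm [-4.  -4.9  0.7] turn -0.00015437261860229716 x-yaw -79.86 tilt 0.0 pos [ 0.6459 -0.0548  0.2127] q [ 0.22  0.32 -0.07  0.   -1.18 -0.04] t 7.6833 F [-0.  -0.2 -2.5]
```

Request:
carry_out(motion="0 0.0003 -0.0015 0.0004 0; 0 0 -0.0015 0 0; 0 0 -0.001 0 0; 0 0 -0.001 0 0; 0 0 0 0 0")

```text
time_s: 8.1
eef_pos: [0.6512, -0.0541, 0.212]
tool_rot: [2.409, -2.016, -0.0]
ft_force: [-0.3, -0.1, -4.4]
gripper_width: 0.116
gripper_force: 25.0
```

Request:
carry_out(motion="0 0 -0.001 0 0; 0 0 0 0 0; 0 0 0 0 0")

```text
time_s: 8.35
eef_pos: [0.6521, -0.054, 0.212]
tool_rot: [-2.409, 2.016, 0.0]
ft_force: [-0.9, 1.0, -3.4]
gripper_width: 0.113
gripper_force: 25.0
```

Request:
carry_out(motion="0 0 -0.001 0 0; 0 0 -0.001 0 0; 0 0 0 0 0")

```text
time_s: 8.6
eef_pos: [0.6541, -0.0536, 0.212]
tool_rot: [2.409, -2.016, -0.0]
ft_force: [-0.5, 0.8, -3.2]
gripper_width: 0.11
gripper_force: 25.0
```

Request:
carry_out(motion="0 0 -0.001 0 0; 0 0 -0.001 0 0; 0 0 0 0 0")

```text
time_s: 8.85
eef_pos: [0.6561, -0.0532, 0.212]
tool_rot: [2.409, -2.016, -0.0]
ft_force: [-1.1, -0.2, -5.1]
gripper_width: 0.111
gripper_force: 25.0
```

Request:
carry_out(motion="0 0 -0.001 0 0; 0 0 -0.001 0 0; 0 0 0 0 0")

```text
time_s: 9.1
eef_pos: [0.6583, -0.053, 0.2122]
tool_rot: [-2.409, 2.016, -0.001]
ft_force: [0.2, 1.5, -3.9]
gripper_width: 0.113
gripper_force: 25.0
```

```bash
python3 -c "
from m import *
meas();to([.65,-.05,.212],-79.85)"
```

```text
TCP in board [ -7.7 -83.4 212.2]
top edge n 905 z 243.6 y min [-130.4 -130.  -129.5] x [-12.1  -7.9  -3.4] slope -0.066
face x 225 0.71
board end y [-162.7 -162.1] x [ 0.9 18.2]
shift mm [-4.4  7.6  0.2] turn -7.820805496710756e-05 x-yaw -79.85 tilt 0.03 pos [ 0.6583 -0.053   0.2122] q [ 0.21  0.34 -0.04  0.   -1.18 -0.04] t 9.15 F [-0.2  0.1 -4.5]
```

Request:
carry_out(motion="0 0 -0.001 0 0; 0 0 -0.0005 0 0; 0 0 0 0 0")

```text
time_s: 9.4
eef_pos: [0.6598, -0.0528, 0.2124]
tool_rot: [-2.409, 2.016, -0.001]
ft_force: [-0.3, 1.0, -3.0]
gripper_width: 0.113
gripper_force: 25.0
```

Request:
carry_out(motion="0 0 -0.0005 0 0; 0 0 0 0 0; 0 0 0 0 0")

```text
time_s: 9.65
eef_pos: [0.66, -0.0526, 0.2122]
tool_rot: [-2.409, 2.016, -0.0]
ft_force: [-0.7, -0.2, -3.4]
gripper_width: 0.115
gripper_force: 25.0
```

Request:
carry_out(motion="0 0 -0.0005 0 0; 0 0 0 0 0; 0 0 0 0 0")

```text
time_s: 9.9
eef_pos: [0.6604, -0.0525, 0.2121]
tool_rot: [2.409, -2.016, -0.0]
ft_force: [-0.7, -0.4, -3.1]
gripper_width: 0.111
gripper_force: 25.0
```

Request:
carry_out(motion="0 0 0 0.001 0; 0 0 0 0.001 0; 0 0 0 0.001 0; 0 0 0 0.001 0; 0 0 0 0 0")

```text
time_s: 10.32
eef_pos: [0.6603, -0.0525, 0.2078]
tool_rot: [2.409, -2.016, -0.001]
ft_force: [0.2, -0.3, -2.4]
gripper_width: 0.11
gripper_force: 25.0
```

Request:
carry_out(motion="0 0 0 0.001 0; 0 0 0 0.001 0; 0 0 0 0.001 0; 0 0 0 0.001 0; 0 0 0 0 0")

```text
time_s: 10.73
eef_pos: [0.6603, -0.0525, 0.2039]
tool_rot: [2.409, -2.016, -0.0]
ft_force: [0.1, 0.1, -3.2]
gripper_width: 0.116
gripper_force: 25.0
```

Request:
carry_out(motion="0 0 0 0.001 0; 0 0 0 0.001 0; 0 0 0 0.001 0; 0 0 0 0 0")

```text
time_s: 11.07
eef_pos: [0.6603, -0.0525, 0.2009]
tool_rot: [2.409, -2.016, -0.0]
ft_force: [-0.6, -0.9, -3.2]
gripper_width: 0.114
gripper_force: 25.0
```

Request:
carry_out(motion="0 0 0 0.001 0; 0 0 0 0.001 0; 0 0 0 0 0")

```text
time_s: 11.32
eef_pos: [0.6603, -0.0525, 0.1989]
tool_rot: [2.409, -2.016, -0.0]
ft_force: [0.6, 0.9, -3.6]
gripper_width: 0.114
gripper_force: 25.0
```

Request:
carry_out(motion="0 0 0 0.001 0; 0 0 0 0.001 0; 0 0 0 0 0")

```text
time_s: 11.57
eef_pos: [0.6603, -0.0525, 0.1969]
tool_rot: [2.409, -2.016, -0.0]
ft_force: [1.6, 0.1, -3.7]
gripper_width: 0.111
gripper_force: 25.0
```

Request:
carry_out(motion="0 0 0 0.001 0; 0 0 0 0.001 0; 0 0 0 0 0")

```text
time_s: 11.82
eef_pos: [0.6603, -0.0525, 0.1949]
tool_rot: [2.409, -2.016, -0.0]
ft_force: [-0.7, 0.8, -2.9]
gripper_width: 0.113
gripper_force: 25.0
```

Request:
carry_out(motion="0 0 0 0.001 0; 0 0 0 0.0005 0; 0 0 0 0 0")

```text
time_s: 12.07
eef_pos: [0.6604, -0.0525, 0.1935]
tool_rot: [2.409, -2.016, -0.0]
ft_force: [0.5, 0.9, -3.8]
gripper_width: 0.114
gripper_force: 25.0
```

Request:
carry_out(motion="0 0 0 0.0005 0; 0 0 0 0 0; 0 0 0 0 0")

```text
time_s: 12.32
eef_pos: [0.6604, -0.0525, 0.1931]
tool_rot: [2.409, -2.016, -0.0]
ft_force: [-0.4, -0.1, -2.4]
gripper_width: 0.112
gripper_force: 25.0
```

Request:
carry_out(motion="0 0 0 0.0005 0; 0 0 0 0 0; 0 0 0 0 0")

```text
time_s: 12.57
eef_pos: [0.6604, -0.0525, 0.1927]
tool_rot: [-2.409, 2.016, -0.0]
ft_force: [0.5, 0.1, -3.3]
gripper_width: 0.113
gripper_force: 25.0
```

Request:
carry_out(motion="0 0 0 0.0005 0; 0 0 0 0 0; 0 0 0 0.0005 0; 0 0 0 0 0; 0 0 0 0 0")

```text
time_s: 12.98
eef_pos: [0.6604, -0.0525, 0.1916]
tool_rot: [2.409, -2.016, -0.0]
ft_force: [-0.1, 0.2, -3.2]
gripper_width: 0.109
gripper_force: 25.0
```

Request:
carry_out(motion="0 0 0 0.0005 0; 0 0 0 0 0; 0 0 0 0 0")

```text
time_s: 13.23
eef_pos: [0.6604, -0.0525, 0.1911]
tool_rot: [2.409, -2.016, -0.0]
ft_force: [-1.0, -0.3, -4.2]
gripper_width: 0.11
gripper_force: 25.0
```

Request:
carry_out(motion="0 0 0 0.0005 0; 0 0 0 0 0; 0 0 0 0 0")

```text
time_s: 13.48
eef_pos: [0.6604, -0.0525, 0.1906]
tool_rot: [2.409, -2.016, -0.0]
ft_force: [-0.1, -0.7, -3.1]
gripper_width: 0.112
gripper_force: 25.0
```

Request:
carry_out(motion="0 0 0 0.0005 0; 0 0 0 0 0; 0 0 0 0 0")

```text
time_s: 13.73
eef_pos: [0.6604, -0.0525, 0.1902]
tool_rot: [-2.409, 2.016, 0.0]
ft_force: [-0.5, 0.7, -3.9]
gripper_width: 0.112
gripper_force: 25.0
```

Request:
carry_out(motion="0 0 0 0.0005 0; 0 0 0 0 0; 0 0 0 0 0")

```text
time_s: 13.98
eef_pos: [0.6605, -0.0524, 0.1898]
tool_rot: [-2.409, 2.016, -0.0]
ft_force: [-0.1, 1.0, -2.5]
gripper_width: 0.109
gripper_force: 25.0
```

```bash
python3 -c "
from m import *
meas();a,d=camera('scene');cv2.imwrite('pics/s4.png',cv2.resize(a[120:240,220:380],(800,600),interpolation=2))"
```

```text
TCP in board [ -5.3 -83.2 189.8]
top edge n 838 z 221.2 y min [-129.9 -129.7 -129.3] x [-9.4 -5.6 -1.5] slope -0.068
face x 189 0.71
board end y [-162.6 -162. ] x [ 1.  18.2]
```

View pics/s4.png

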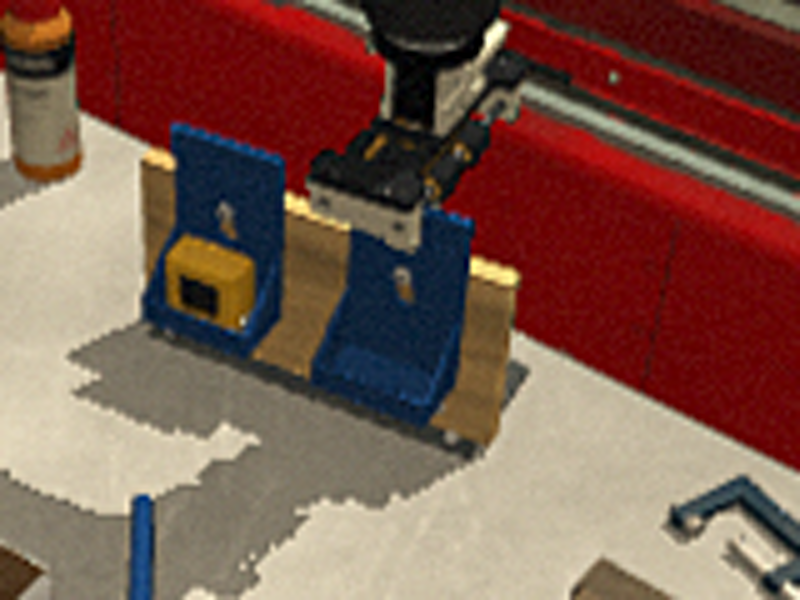

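The picture shows the tray flush on the board with the screw head at the top of the keyhole, at (402, 275), matching its neighbour. The force has not risen yet, so I'll continue in small steps.

Request:
carry_out(motion="0 0 0 0.0004 0; 0 0 0 0 0; 0 0 0 0 0")

```text
time_s: 14.33
eef_pos: [0.6605, -0.0524, 0.1896]
tool_rot: [-2.409, 2.016, -0.0]
ft_force: [-1.6, 1.9, 0.6]
gripper_width: 0.11
gripper_force: 25.0
```

Request:
carry_out(motion="0 0 0 0.0004 0; 0 0 0 0 0; 0 0 0 0 0")

```text
time_s: 14.58
eef_pos: [0.6606, -0.0525, 0.1894]
tool_rot: [-2.409, 2.016, -0.001]
ft_force: [-1.7, 2.8, 4.7]
gripper_width: 0.108
gripper_force: 25.0
```

Request:
carry_out(motion="0 0 0 0.0004 0; 0 0 0 0 0; 0 0 0 0 0")

```text
time_s: 14.83
eef_pos: [0.6607, -0.0525, 0.1893]
tool_rot: [-2.409, 2.016, -0.001]
ft_force: [-3.5, 2.2, 6.1]
gripper_width: 0.118
gripper_force: 25.0
```

Request:
carry_out(motion="0 0 0 -0.0005 0; 0 0 0 0 0; 0 0 0 0 0")

```text
time_s: 15.08
eef_pos: [0.6606, -0.0524, 0.1894]
tool_rot: [-2.409, 2.016, -0.001]
ft_force: [-1.1, 3.5, 4.5]
gripper_width: 0.111
gripper_force: 25.0
```

Request:
carry_out(motion="0 0 0 0 0; 0 0 0 0 0; 0 0 0 0 0", force=5)

```text
time_s: 15.33
eef_pos: [0.6607, -0.0529, 0.1892]
tool_rot: [2.409, -2.016, 0.001]
ft_force: [-0.6, 0.5, 4.2]
gripper_width: 0.114
gripper_force: 5.0
```

Request:
carry_out(motion="0.012 0 0 0 0; 0.015 0 0 0 0; 0.02 0 0 0 0; 0.03 0 0 0 0; 0.03 0 0 0 0")

```text
time_s: 15.75
eef_pos: [0.6603, -0.0526, 0.1887]
tool_rot: [2.409, -2.016, -0.0]
ft_force: [0.3, -0.7, -0.6]
gripper_width: 0.306
gripper_force: 0.0
```

```bash
python3 -c "
from m import *
meas();s=env.sense();print(s['gripper_width'],s['ft_force'])"
```

```text
TCP in board [ -5.6 -83.3 188.7]
top edge n 838 z 220.2 y min [-131.  -130.5 -129.9] x [-9.5 -6.3 -1.8] slope -0.07
face x 187 0.71
board end y [-162.8 -162.2] x [ 1.  18.1]
0.3216675619837426 [-0.29200183  0.47762235  0.70306218]
```

Request:
carry_out(motion="0.04 0 0 0 0; 0.04 0 0 0 0; 0.04 0 0 -0.005 0; 0.04 0 0 -0.015 0; 0.04 0 0 -0.02 0")

```text
time_s: 16.22
eef_pos: [0.6595, -0.0525, 0.2281]
tool_rot: [2.407, -2.015, -0.004]
ft_force: [-0.7, 0.1, 0.3]
gripper_width: 0.456
gripper_force: 0.0
```

Request:
carry_out(motion="0.04 0 0 -0.02 0; 0.04 0 0 -0.025 0; 0.04 0 0 -0.025 0; 0.04 0 0.02 -0.02 0; 0.04 0 0.02 0 0")

```text
time_s: 16.63
eef_pos: [0.6228, -0.0598, 0.3237]
tool_rot: [-2.407, 2.013, -0.008]
ft_force: [-0.1, 0.6, 0.8]
gripper_width: 0.456
gripper_force: 0.0
```

Request:
carry_out(motion="0.04 0 0.03 0 0; 0.04 0 0.03 0 0; 0.04 0 0 0 0; 0.04 0 0 0 0; 0.04 0 0 0 0")

```text
time_s: 17.05
eef_pos: [0.5622, -0.0701, 0.3198]
tool_rot: [-2.408, 2.016, -0.002]
ft_force: [-0.5, -0.1, -1.0]
gripper_width: 0.458
gripper_force: 0.0
```

```bash
python3 - <<'E'
from h import *
yaw=np.radians(10.15);ex=np.array([np.cos(yaw),np.sin(yaw),0]);ey=np.array([-ex[1],ex[0],0]);c0=np.array([.65114,.03044,0])
s=env.sense();print(s["time_s"],s["ft_force"].round(1),s["eef_pos"])
ims=[]
for n in("scene","wrist"):
    c=calibration(n);p,d=camera(n);W=cloud(n,d,c);B=np.stack([(W-c0)@ex,(W-c0)@ey,W[...,2]],-1);h=cv2.cvtColor(p,cv2.COLOR_BGR2HSV)
    m=(h[...,0]>100)&(h[...,0]<125)&(h[...,1]>130)&(B[...,1]<-.025)&(B[...,1]>-.15)&(B[...,0]>-.02)&(B[...,0]<.01)&(B[...,2]>.03)
    q=B[m]*1000;print(n,len(q),"y,z ext",np.percentile(q,[1,99],axis=0).round(1).tolist())
    t=q[q[:,2]>211];print("  top x",np.percentile(t[:,0],[2,50,98]).round(1),"y",np.percentile(t[:,1],[1,99]).round(1), "z vs y slope",np.polyfit(t[:,1],t[:,2],1)[0].round(3))
    l=q[(q[:,2]<190)&(q[:,2]>110)]
    if len(l)>20:print("  plate front x vs z slope",np.polyfit(l[:,2],l[:,0],1).round(3))
    ims.append(cv2.resize(p[120:240,220:380] if n=="scene" else p,(400,300),interpolation=2))
cv2.imwrite("pics/v5.png",np.hstack(ims))
E
```

```text
17.05 [-0.5 -0.1 -1. ] [ 0.56220595 -0.07009901  0.31982652]
scene 763 y,z ext [[-18.7, -129.0, 62.0], [-2.4, -35.0, 220.3]]
  top x [-16.3 -11.9  -3.7] y [-130.1  -37.9] z vs y slope 0.014
  plate front x vs z slope [-4.000e-03 -6.895e+00]
wrist 1593 y,z ext [[-19.6, -129.1, 63.5], [-2.8, -35.9, 222.2]]
  top x [-10.3  -7.2  -3.1] y [-129.9  -55.1] z vs y slope 0.012
  plate front x vs z slope [  0.218 -35.537]
```

View pics/v5.png

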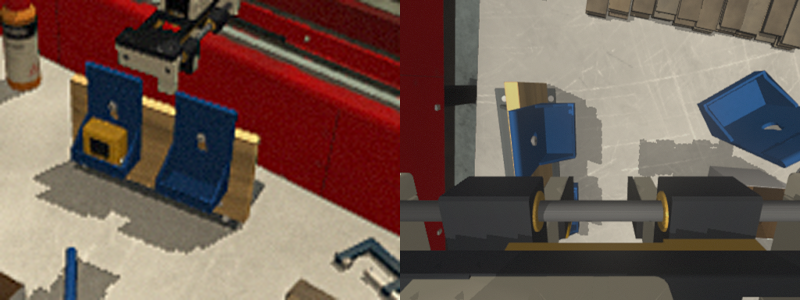

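The tray hangs by itself, flush and straight (tilt about 0.013 rad), with the screw at the top of the slot at (201, 140). The gripper is clear of it, so I'm handing in.

```bash
python3 -c "
from rig import env
print(env.sign_off())"
```

```text
the job is handed in; nothing more can be done
None
```

The smaller blue tray now hangs straight on the free screw with the shank at the top of its slot, the gripper is clear, and the job was handed in at about 17 s; the judge's verdict was not shown.

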